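Load the empty spool on the tape winder

ROBOT

A 6-joint arm with a two-finger parallel gripper is mounted at the origin on the work surface. World frame = base frame: x ahead of the robot, y to its left, z up, the work surface at z = 0. Lengths are in m, angles in rad, forces in N, time in s.
With the tool pointing down it reaches from about 0.35 to 0.775 m from the base axis. Payload 5.5 kg.
Tool frame: the origin (TCP) lies between the finger pads; the fingertips stand 8 mm ahead of it and the grasp point (between the pads) lies 11 mm behind it; z points along the fingers, y is the line along which they close (so a half turn about z gives the same grasp; the last joint's range is limited). The gripper opens to 85 mm and grips with 20 to 120 N. Pads are 22 mm wide; open, the fingers measure 114 mm over their backs; the gripper's body (76 mm by 85 mm) begins 54 mm behind the grasp point. The pads swing forward as they close: fully open they stand 13 mm farther back than shut.
Start: joints at [-1.45, 0.313, 0.046, 1.304, 0, 1.431], TCP at [0.148, -0.556, 0.239] pointing down, gripper open.
Joint ranges: [-2.76, 2.76], [-0.86, 1.69], [-1.03, 1.26], [-2.2, 2.34], [-1.47, 1.5], [-3.14, 3.14]. Speed limits (rad/s): [2.57, 2.57, 3.14, 3.14, 3.14, 3.14].

INTERFACE

Orientations are given as a unit quaternion [w, x, y, z].
In Python, from workcell import env gives the robot as it stands.
- The arm moves only by the tool move_arm, never from a script. Its argument "moves" is one flat list of numbers, 5 for each row, row after row: the shift along the world's x, y, z in m, then the turn about the world's z in rad, then the finger opening in m, from 0 to 0.0854. A call has 1 to 12 rows; each row is the pose to reach, as a shift and turn from the pose commanded when the call began; what a row does not reach only later rows make up. A row lasts 1/12 s, in which the tool goes at most 41.7 mm and 7.16 degrees, less where a joint would pass 70% of its speed; a pose out of reach is approached as far as the arm can. A call with a gripper value outside its range is refused whole. The fingers move at their own pace and stop on an object; "newtons" is the grip in N (left out, the last holds). Time passes only in rows, so rows that repeat a pose let the fingers close. It gives the time, the measured TCP pose, the force, the opening and the grip force at its end, in the units of the state.
- env.get_state(): the state, without advancing time (a new reading comes with each control period).
- env.read_camera(name): name is "scene" or "top" or "wrist"; returns a dict with "pixels" (420x560x3 uint8, red, green, blue), "camera_matrix" (3x3 intrinsics, pixels), "rvec" (rotation vector, rad) and "tvec" (3), from world to camera coordinates, as OpenCV has them. Camera axes: x right, y down, z forward; pixel columns grow to the right and rows downward; lengths in m; the calibration is good to about 2 mm. A picture is of the moment at which its call begins. There is no depth.
- env.hand_in(): hands the job in; it is judged then, once.
The state is a dict: "clock": time; "joint_pos": joint angles; "qvel": joint speeds; "tau": joint torques, N m; "tcp_pos": TCP position; "orientation": TCP orientation; "wrist_force": force on the tool from outside, world axes, zero at the start; "ft_torque": the same for the moment, N m; "finger_gap": finger opening in m; "grip_force": force on a finger pad.
Only numpy, scipy, OpenCV 4.12 (cv2) and the standard library are available. Lean on these libraries where they do the work, as an engineer would, in place of code of your own. Each camera call takes 0.05 s, during which the arm holds its last target. There are 200 camera calls.

TASK

Load the empty spool from the sloped stand onto the winder spindle that has no spool: take the retaining cap off that spindle and put it aside, lower the spool (do not drop it) fully down onto its rubber disc, and put the cap back over the spindle on top of the spool. Leave the spool that is already loaded and the bottle, jar and cardboard box where they are.

Things in the scene. Friction and masses are not known exactly. Their poses are not given: they have to be found in the camera images.
- winder: Tape winder, fixed to the bench: a brown-red box 140 x 280 mm, 38 mm high, with two upright steel spindles 150 mm apart along its y axis, each on a black rubber disc 92 mm across. Origin under the centre of the box, z up, x away from the robot at yaw 0.
- spindle_a (a point): On the axis of the winder's +y spindle, on top of the rubber disc where a spool sits (44 mm above the bench); z up. Both spindles are 16 mm in diameter and rise 110 mm above this point, the last 10 mm tapering to 8 mm. At the start one spindle carries the loaded spool and the other only the cap; which is which varies.
- spindle_b (a point): The same for the spindle on the winder's -y side.
- loaded_spool: The spool already loaded on one spindle: grey plastic, same shape as the empty one, with its own black cap on top (135 mm high in all). Loose on its spindle. Origin at the centre of its underside, z up along its axis. Not to be moved.
- cap: Loose black ribbed retaining cap: a cylinder 44 mm in diameter (45 mm over the ribs), 50 mm high, with a blind hole 22 mm in diameter and 34 mm deep from below. At the start it is parked on the free spindle, hanging on the spindle's tip, its underside 76 mm above the spindle's point. Origin at the centre of its underside, z up along its axis.
- spool: The empty spool to load: grey plastic, two flanges 96 mm across, 5 mm thick (undersides at 0 and 50 mm) on a hub 40 mm across and 85 mm long, whose neck rises 30 mm above the upper flange; through bore 22 mm. Origin at the centre of its underside, z along its axis to the neck. Starts on the sloped face, bore on the stub, axis 25 degrees from vertical, neck towards the robot.
- stand: Loading stand, fixed: base plate 130 x 260 mm, 10 mm thick, with a sloped aluminium face on its -y side and a flat round rubber pad on its +y side, 140 mm apart. Origin under the centre of the plate, x away from the robot at yaw 0.
- stub (a point): Centre of the sloped face, 60 mm above the bench, where a steel stub 18 mm in diameter and 26 mm long stands square to the face, leaning 25 degrees towards the robot (the stand's -x). The spool's underside rests there.
- pad (a point): Centre of the top of the stand's rubber pad (84 mm across, 14 mm above the bench): a free place to put the cap down.
- wash_bottle: Bystander: white bottle 60 mm in diameter, 110 mm high, standing behind the winder. Origin at the centre of its underside.
- jar: Bystander: brown jar 56 mm in diameter, 70 mm high, standing behind the winder. Origin at the centre of its underside.
- board_box: Bystander: cardboard box 90 x 130 x 35 mm, lying in front of the stand. Origin at the centre of its underside.

How it is judged:
On the way, in this order (a step that is already met when the one before it is completed fails the run):
1. The cap is taken off and put down: released, upright and at rest, lower than 60 mm above the bench (on the stand's pad or the bench), at least 80 mm from both spindles (horizontal distance between cap and spindle_a above 0.08 m and horizontal distance between cap and spindle_b above 0.08 m and height (world z) of cap below 0.06 m and angle between cap's own z axis and vertical below 0.15 rad and contact force between the fingers and cap below 0.3 N and linear speed of cap below 0.03 m/s), for 0.2 s.
2. The empty spool sits on the spindle that had no spool, fully down on its rubber disc (within 5 mm), upright, neck up, and released (((horizontal distance between spool and spindle_a below 0.007 m and z of spool in the frame of spindle_a between -0.005 and 0.005 m and angle between spool's own z axis and vertical below 0.1 rad) or (horizontal distance between spool and spindle_b below 0.007 m and z of spool in the frame of spindle_b between -0.005 and 0.005 m and angle between spool's own z axis and vertical below 0.1 rad)) and contact force between the fingers and spool below 0.3 N), for 0.2 s.
At the end, for the whole second after the job is handed in: The empty spool is down on the spindle that had none (within 5 mm, 7 mm of its axis), neck up; the cap is over that spindle, resting on the neck (within 6 mm, 8 mm of the axis); both upright within 0.1 rad; the loaded spool is down on its own spindle; all released, at rest ((((horizontal distance between spool and spindle_a below 0.007 m and z of spool in the frame of spindle_a between -0.005 and 0.005 m and angle between spool's own z axis and vertical below 0.1 rad) and (horizontal distance between cap and spindle_a below 0.008 m and z of cap in the frame of spindle_a between 0.079 and 0.091 m and angle between cap's own z axis and vertical below 0.1 rad)) or ((horizontal distance between spool and spindle_b below 0.007 m and z of spool in the frame of spindle_b between -0.005 and 0.005 m and angle between spool's own z axis and vertical below 0.1 rad) and (horizontal distance between cap and spindle_b below 0.008 m and z of cap in the frame of spindle_b between 0.079 and 0.091 m and angle between cap's own z axis and vertical below 0.1 rad))) and ((horizontal distance between loaded_spool and spindle_a below 0.007 m and z of loaded_spool in the frame of spindle_a between -0.005 and 0.005 m and angle between loaded_spool's own z axis and vertical below 0.1 rad) or (horizontal distance between loaded_spool and spindle_b below 0.007 m and z of loaded_spool in the frame of spindle_b between -0.005 and 0.005 m and angle between loaded_spool's own z axis and vertical below 0.1 rad)) and linear speed of each of spool, cap, loaded_spool below 0.03 m/s and contact force between the fingers and spool below 0.3 N and contact force between the fingers and cap below 0.3 N and contact force between the fingers and loaded_spool below 0.3 N); the robot touches nothing.
It fails at once if The loaded spool is moved by more than 15 mm (distance of loaded_spool from where it was at the start of the episode above 0.015 m).
It fails at once if The empty spool is let go, once off the stand's stub, while its underside is more than 20 mm above the winder's disc (64 mm above the bench) (distance between spool and stub above 0.06 m and height (world z) of spool above 0.064 m and contact force between the fingers and spool below 0.2 N).
It fails at once if The bottle, the jar or the cardboard box is moved by more than 30 mm or tipped (distance of any of wash_bottle, jar, board_box from where it was at the start of the episode above 0.03 m or angle between any of wash_bottle, jar, board_box's own z axis and vertical above 0.5 rad).
It also fails if it takes over 72 s, if anything falls off the work surface, if the arm or the gripper's body presses on something with over 40 N, if the wrist force passes 120 N, or if a joint passes its speed limit or range.

## Working session

There is one attempt and no reset: what is moved stays moved. The work goes in short steps, Python scripts to look and compute and a tool call to move; the robot and the scene stay as the last step left them, time stands still between calls to the robot, and variables do not carry over. Pictures are saved under pics/ and viewed, at most 10 in all, crops included, and the job is handed in when it is done.

Besides the shell and the picture viewer there is one more tool, called after "Request:" as name(argument=value, ...), one argument or row to a line, values as JSON. move_arm: Moves the arm, as the interface text tells. Its arguments: {"type":"object","properties":{"moves":{"type":"array"},"newtons":{"type":"number"}},"required":["moves"]}

```bash
mkdir -p pics; ls
cat > h.py <<'E'
import numpy as np, cv2
from workcell import env
def cam(n):
    r=env.read_camera(n); r['R']=cv2.Rodrigues(np.array(r['rvec'],float))[0]; r['t']=np.array(r['tvec'],float).ravel(); r['K']=np.array(r['camera_matrix'],float); r['C']=-r['R'].T@r['t']; return r
def ray(r,uv):
    d=r['R'].T@np.linalg.inv(r['K'])@np.array([uv[0],uv[1],1.]); return d/np.linalg.norm(d)
def onz(r,uv,z):
    d=ray(r,uv); return r['C']+d*(z-r['C'][2])/d[2]
def proj(r,p): return cv2.projectPoints(np.array(p,float).reshape(-1,3),np.array(r['rvec'],float),r['t'],r['K'],None)[0].reshape(-1,2)
def save(r,f): cv2.imwrite('pics/'+f,cv2.cvtColor(r['pixels'],cv2.COLOR_RGB2BGR))
E
python3 - <<'E'
from h import *
for n in('scene','top'):
    r=cam(n); save(r,n+'0.png'); print(n,r['C'],r['K'][0,0],r['R'][2])
print(env.get_state())
E
```

```text
pics
scene [ 1.01458748 -0.45074797  0.68945465] 462.86277810422183 [-0.52191415  0.52403314 -0.67304895]
top [0.46353196 0.01422731 1.13936223] 458.45857516184617 [ 0.09194219 -0.00430692 -0.99575503]
{'clock': 0.1, 'joint_pos': array([-1.44960088e+00,  3.13952156e-01,  4.51353042e-02,  1.30359882e+00,
       -2.04586619e-05,  1.43122538e+00]), 'qvel': array([-0.00262114,  0.00086305,  0.00307298, -0.00096768,  0.00121571,
       -0.00018193]), 'tau': array([ 1.97687601e-03, -4.81725204e+01,  2.99243402e+01,  1.27571222e-02,
       -1.43459451e-04, -1.28473965e-05]), 'tcp_pos': array([ 0.14819667, -0.55513786,  0.23850021]), 'orientation': array([-8.09734916e-04,  9.91511819e-01,  1.30014063e-01, -2.78990750e-06]), 'wrist_force': array([ 0.1282589 , -0.50309589,  0.01172565]), 'ft_torque': array([-0.01960608,  0.01690539, -0.04708917]), 'grip_force': 0.0, 'finger_gap': 0.08498016486405627}
```

View pics/scene0.png

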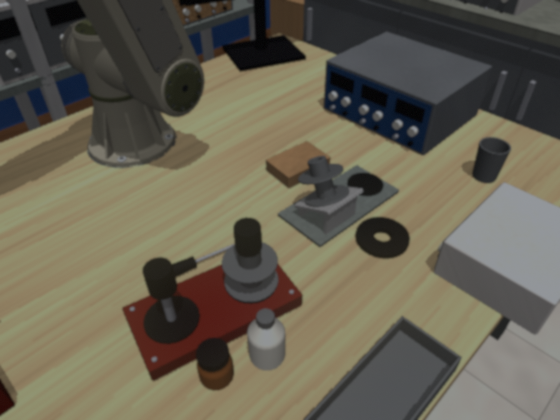

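View pics/top0.png

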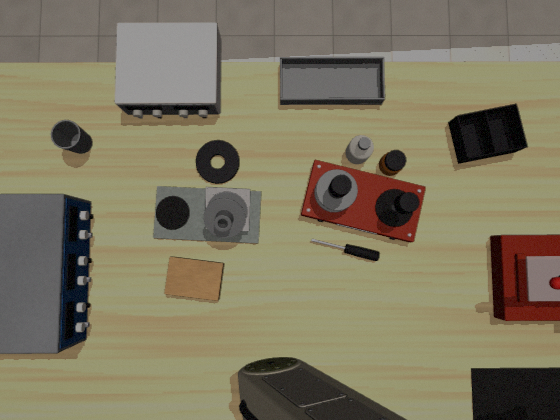

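The top view (up = +x, left = +y) shows the winder at right. Its loaded spool is on the +y spindle (337,190), and the cap is parked on the free -y spindle (406,203). The stand is at left, with the spool neck at (223,224) and the free pad at (172,213). The box at (194,278) is in front of the stand.

```bash
cat > m.py <<'E'
from h import *
r=cam('top'); im=r['pixels']; hsv=cv2.cvtColor(im,cv2.COLOR_RGB2HSV)
m=((hsv[...,0]<8)|(hsv[...,0]>172))&(hsv[...,1]>150)&(hsv[...,2]>60)
m=m.astype(np.uint8); m[:,:290]=0; m[:,435:]=0; m[:150]=0; m[250:]=0
uv=np.argwhere(m)[:,::-1]; P=np.array([onz(r,p,0.038)[:2] for p in uv],np.float32)
rect=cv2.minAreaRect(P); print('winder rect',rect); box=cv2.boxPoints(rect); print(box)
c=np.array(rect[0]); e=[box[1]-box[0],box[2]-box[1]]; L=max(e,key=np.linalg.norm); L=L/np.linalg.norm(L); L=L*np.sign(L[1])
A=c+.075*L; B=c-.075*L; print('yaw',np.degrees(np.arctan2(-L[0],L[1])),'A',A,'B',B)
# pad
g=cv2.cvtColor(im,cv2.COLOR_RGB2GRAY); d=(g<45).astype(np.uint8); d[:, :145]=0; d[:,200:]=0; d[:185]=0; d[245:]=0
k=max(cv2.findContours(d,0,2)[0],key=cv2.contourArea); Q=np.array([onz(r,p[0],.014)[:2] for p in k],np.float32); print('pad',cv2.fitEllipse(Q))
s=((hsv[...,1]<60)&(g>60)).astype(np.uint8)
s[:,:145]=0; s[:,268:]=0; s[:183]=0; s[248:]=0
Q=np.array([onz(r,p,.010)[:2] for p in np.argwhere(s)[:,::-1]],np.float32); print('plate',cv2.minAreaRect(Q))
x=im.copy()
def circ(c,z,R,col):
    t=np.linspace(0,6.3,40); pts=proj(r,[[c[0]+R*np.cos(a),c[1]+R*np.sin(a),z] for a in t]); cv2.polylines(big,[np.round((pts-off+.5)*s_).astype(int)],True,col,1)
s_=3; off=np.array([145,140]); big=cv2.resize(x[140:260,145:410+25],None,fx=s_,fy=s_,interpolation=2)[:, :800]
s_=2.75; big=cv2.resize(x[140:260,145:435],None,fx=s_,fy=s_,interpolation=2)
circ(A,.044,.046,(0,255,0)); circ(B,.044,.046,(0,255,0)); circ(B,.170,.022,(255,255,0)); circ(A,.179,.022,(255,255,0)); circ(A,.099,.048,(0,255,255))
cv2.imwrite('pics/ov.png',cv2.cvtColor(big,cv2.COLOR_RGB2BGR)); print(big.shape)
E
python3 m.py
```

```text
winder rect ((0.5852702260017395, -0.19037270545959473), (0.2773084044456482, 0.1385059654712677), 75.783935546875)
[[ 0.4840874  -0.30777377]
 [ 0.6183519  -0.34178793]
 [ 0.68645304 -0.07297164]
 [ 0.5521886  -0.03895748]]
yaw -14.216062 A [ 0.60368866 -0.11766946] B [ 0.56685179 -0.26307595]
pad ((0.5588303208351135, 0.2753165364265442), (0.07925302535295486, 0.08022608608007431), 71.58296203613281)
plate ((0.5554672479629517, 0.19324558973312378), (0.3024556338787079, 0.15357887744903564), 89.8322982788086)
(330, 798, 3)
```

View pics/ov.png

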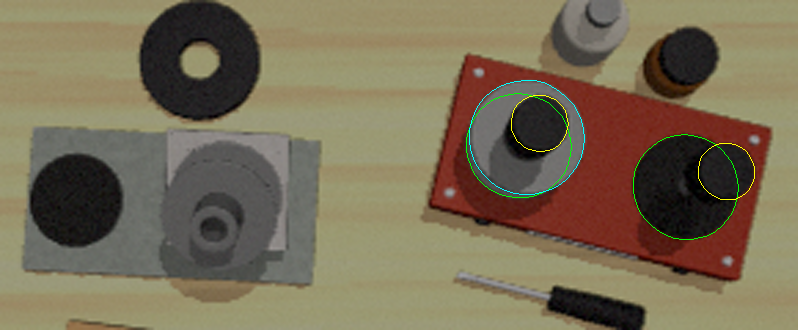

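The overlay fits disc A, disc B and the loaded cap. On B the parked cap's top appears left of the prediction at (727,172), so I'm zooming in with more contrast.

```bash
cat > z.py <<'E'
from h import *
A=np.array([.6037,-.1177]);B=np.array([.5669,-.2631])
def crop(n,u,v,w,h,s):
    r=cam(n); im=r['pixels'][v:v+h,u:u+w].astype(float); im=255*(im/255)**.4
    big=cv2.resize(im.astype(np.uint8),None,fx=s,fy=s,interpolation=2); t=np.linspace(0,6.3,40)
    for c,z,R,col in((B,.170,.022,(255,255,0)),(B,.12,.022,(255,0,255)),(B,.044,.046,(0,255,0)),(A,.179,.022,(255,255,0))):
        p=proj(r,[[c[0]+R*np.cos(a),c[1]+R*np.sin(a),z] for a in t]); cv2.polylines(big,[np.round((p-[u,v]+.5)*s).astype(int)],True,col,1)
    return big
a=crop('top',365,170,65,75,6); b=crop('scene',115,210,190,160,2.8)
H=max(a.shape[0],b.shape[0]); f=lambda q:cv2.copyMakeBorder(q,0,H-q.shape[0],0,0,0)
o=np.hstack([f(a),f(b)])[:,:]; o=cv2.resize(o,None,fx=799/o.shape[1],fy=799/o.shape[1]); print(o.shape,a.shape,b.shape)
cv2.imwrite('pics/z.png',o[...,::-1])
E
python3 z.py
```

```text
(390, 799, 3) (450, 390, 3) (448, 532, 3)
```

View pics/z.png

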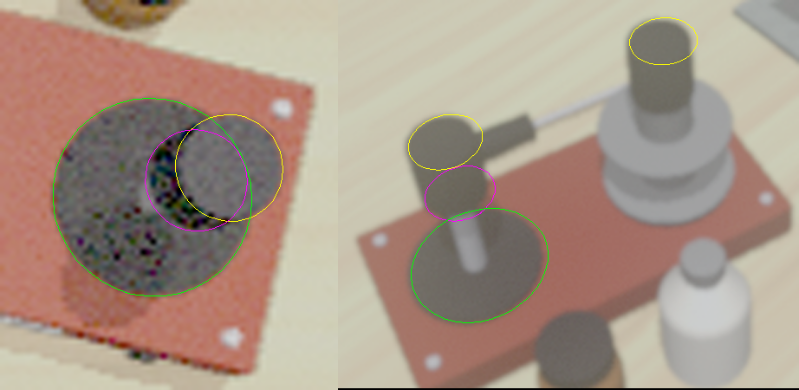

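The zoom confirms B. The predicted cap top (yellow), cap underside and disc circles all fit in both views. Next is the stand and spool.

```bash
cat > s.py <<'E'
from h import *
r=cam('top'); f=lambda p:np.array([145,140])+np.array(p)/2.75-.5
c=np.array([onz(r,f(p),.010)[:2] for p in((35,127),(320,140),(310,285),(23,268))]); print(c, c.mean(0), [np.linalg.norm(c[i]-c[i-1]) for i in range(4)])
y=(c[0]-c[1])+(c[3]-c[2]); y/=np.linalg.norm(y); x=np.array([y[1],-y[0]]); print('yaw',np.degrees(np.arctan2(x[1],x[0])))
pad=np.array([.5588,.2753]); O=c.mean(0); print('pad via plate',O+.07*y)
S=(O-.07*y + pad-.14*y)/2; S=np.r_[S,.06]
d=np.r_[-np.sin(np.radians(25))*x,np.cos(np.radians(25))]; print('stub',S,'dir',d,'neck top',S+.085*d,'neck.072',S+.072*d)
e1=np.r_[y,0]; e2=np.cross(d,e1); t=np.linspace(0,6.3,50)
ov=[]
for n,u,v,w,h in(('top',190,180,80,75),('scene',275,145,110,103)):
    q=r if n=='top' else cam('scene'); im=255*(q['pixels'][v:v+h,u:u+w]/255)**.6; s=(400 if n=='top' else 375)/h
    big=cv2.resize(im.astype(np.uint8),None,fx=s,fy=s,interpolation=2)
    for k,R,col in((.085,.02,(255,255,0)),(.085,.011,(255,0,255)),(.055,.048,(0,255,0))):
        p=proj(q,[S+k*d+R*(np.cos(a)*e1+np.sin(a)*e2) for a in t]); cv2.polylines(big,[np.round((p-[u,v]+.5)*s).astype(int)],True,col,1)
    ov.append(cv2.resize(big,(399,400)))
cv2.imwrite('pics/s.png',np.hstack(ov)[...,::-1])
E
python3 s.py
```

```text
[[0.62589098 0.31456466]
 [0.61329151 0.05730816]
 [0.48277415 0.06619104]
 [0.49880876 0.32258978]] [0.55519135 0.19016341] [np.float64(0.12733535641366955), np.float64(0.2575648483677368), np.float64(0.13081929379823126), np.float64(0.25689963659266724)]
yaw -3.1906917912703068
pad via plate [0.5590875 0.2600549]
stub [0.55115145 0.12789447 0.06      ] dir [-0.42196313  0.02352264  0.90630779] neck top [0.51528458 0.1298939  0.13703616] neck.072 [0.5207701  0.1295881  0.12525416]
```

View pics/s.png

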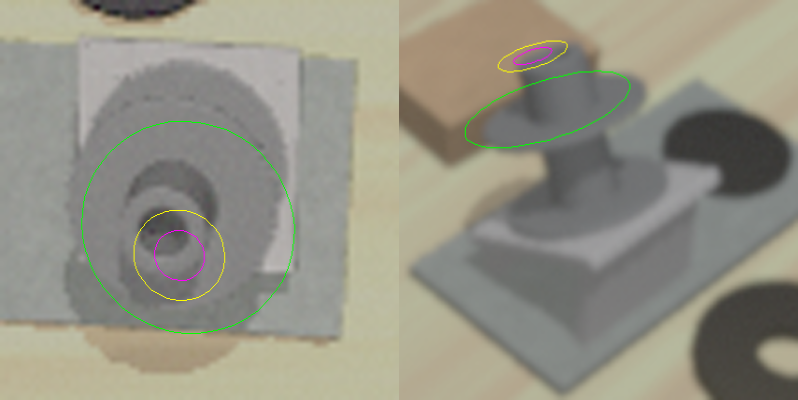

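The prediction is off by several mm: actual neck-top hole at zoomed (165,232) in the top view, neck top around (556-399,52) in the scene view. I'll triangulate the neck directly.

```bash
cat > t.py <<'E'
from h import *
a=cam('top'); b=cam('scene')
def tri(p,q):
    P=[c['K']@np.c_[c['R'],c['t']] for c in(a,b)]
    X=cv2.triangulatePoints(P[0],P[1],np.array(p,float).reshape(2,1),np.array(q,float).reshape(2,1)); X=(X[:3]/X[3]).ravel()
    return X,proj(a,X)-p,proj(b,X)-q
pt=np.array([190+165*80/399-.5,180+232*75/400-.5]); ps=np.array([275+157*110/399-.5,145+52*103/400-.5])
print(tri(pt,ps)); print('onz .137',onz(a,pt,.137),onz(b,ps,.137))
S=np.array([.5600,.1355,.06]); d=np.array([-.422,.0235,.9063]); e1=np.cross(d,[1,0,0]);e1/=np.linalg.norm(e1);e2=np.cross(d,e1);t=np.linspace(0,6.3,50);ov=[]
for q,u,v,w,h,W in((a,190,180,80,75,399),(b,275,145,110,103,399)):
    im=255*(q['pixels'][v:v+h,u:u+w]/255)**.6; s=np.array([399/w,400/h]); big=cv2.resize(im.astype(np.uint8),(399,400),interpolation=2)
    for k,R,col in((.085,.02,(255,255,0)),(.085,.011,(255,0,255)),(.055,.048,(0,255,0)),(0,.048,(0,0,255))):
        p=proj(q,[S+k*d+R*(np.cos(x)*e1+np.sin(x)*e2) for x in t]); cv2.polylines(big,[np.round((p-[u,v]+.5)*s).astype(int)],True,col,1)
    ov.append(big)
cv2.imwrite('pics/s2.png',np.hstack(ov)[...,::-1])
E
python3 t.py
```

```text
(array([0.52546805, 0.13661371, 0.1407061 ]), array([[-0.39758807, -0.40045295]]), array([[-0.59464265,  0.06171187]]))
onz .137 [0.52481748 0.13619119 0.137     ] [0.52288706 0.14158083 0.137     ]
```

View pics/s2.png

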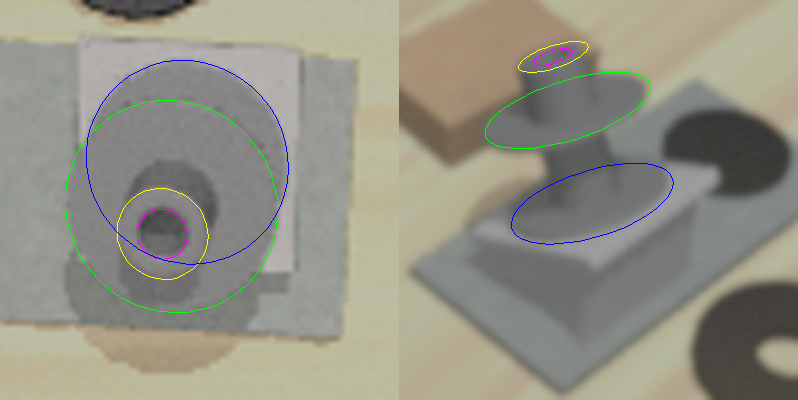

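The model now fits both views: stub at (0.560, 0.1355, 0.06), B at (0.567, -0.263), pad at (0.559, 0.275). I'll go above the cap, turning the tool about 2.82 rad so the last joint stays in range.

Request:
move_arm(
  moves=[0.419, 0.293, 0, 1.4, 0.085, 0.419, 0.293, 0, 1.4, 0.085, 0.419, 0.293, 0, 1.4, 0.085, 0.419, 0.293, 0, 1.4, 0.085, 0.419, 0.293, 0, 1.4, 0.085, 0.419, 0.293, 0, 1.4, 0.085, 0.419, 0.293, 0, 1.4, 0.085, 0.419, 0.293, 0, 1.4, 0.085, 0.419, 0.293, 0, 1.4, 0.085, 0.419, 0.293, 0, 1.4, 0.085, 0.419, 0.293, 0, 1.4, 0.085, 0.419, 0.293, 0, 1.4, 0.085],
  newtons=40,
)

```text
clock: 1.45
tcp_pos: [0.5595, -0.2675, 0.2395]
orientation: [0.0, 0.673, 0.74, 0.0]
wrist_force: [-0.4, -1.4, 0.3]
finger_gap: 0.085
grip_force: 0.0
```

Request:
move_arm(
  moves=[0, 0, 0, 1.42, 0.085, 0, 0, 0, 1.42, 0.085, 0, 0, 0, 1.42, 0.085, 0, 0, 0, 1.42, 0.085, 0, 0, 0, 1.42, 0.085, 0, 0, 0, 1.42, 0.085, 0, 0, 0, 1.42, 0.085, 0, 0, 0, 1.42, 0.085, 0, 0, 0, 1.42, 0.085, 0, 0, 0, 1.42, 0.085, 0, 0, 0, 1.42, 0.085, 0, 0, 0, 1.42, 0.085],
)

```text
clock: 2.45
tcp_pos: [0.558, -0.2691, 0.2393]
orientation: [-0.0, 0.028, 1.0, 0.0]
wrist_force: [0.5, -0.1, 0.6]
finger_gap: 0.085
grip_force: 0.0
```

Request:
move_arm(
  moves=[0.009, 0.006, 0, 0, 0.085, 0.009, 0.006, 0, 0, 0.085, 0.009, 0.006, -0.03, 0, 0.085, 0.009, 0.006, -0.06, 0, 0.085, 0.009, 0.006, -0.085, 0, 0.085, 0.009, 0.006, -0.1, 0, 0.085, 0.009, 0.006, -0.1, 0, 0.085, 0.009, 0.006, -0.1, 0, 0.085],
)

```text
clock: 3.12
tcp_pos: [0.5667, -0.2625, 0.1386]
orientation: [-0.001, 0.031, 1.0, 0.001]
wrist_force: [0.4, -1.0, 0.3]
finger_gap: 0.0851
grip_force: 0.0
```

Request:
move_arm(
  moves=[0, 0, 0, 0, 0.035, 0, 0, 0, 0, 0.035, 0, 0, 0, 0, 0.035, 0, 0, 0, 0, 0.035, 0, 0, 0, 0, 0.035, 0, 0, 0, 0, 0.035, 0, 0, 0, 0, 0.035, 0, 0, 0, 0, 0.035],
)

```text
clock: 3.78
tcp_pos: [0.5679, -0.2636, 0.1409]
orientation: [0.001, 0.03, 1.0, -0.001]
wrist_force: [0.3, 0.2, 6.1]
finger_gap: 0.0434
grip_force: 40.2
```

Request:
move_arm(
  moves=[0, 0, 0.02, 0, 0.035, 0, 0, 0.06, 0, 0.035, 0, 0, 0.1, 0, 0.035, 0, 0, 0.1, 0, 0.035, -0.008, 0.03, 0.1, 0, 0.035, -0.008, 0.07, 0.1, 0, 0.035, -0.008, 0.11, 0.1, 0, 0.035, -0.008, 0.15, 0.1, 0, 0.035, -0.008, 0.19, 0.1, 0, 0.035, -0.008, 0.23, 0.1, 0, 0.035, -0.008, 0.27, 0.1, 0, 0.035, -0.008, 0.31, 0.1, 0, 0.035],
)

```text
clock: 4.78
tcp_pos: [0.5585, 0.0488, 0.2392]
orientation: [0.0, 0.031, 1.0, 0.0]
wrist_force: [0.8, -0.9, -1.0]
finger_gap: 0.0432
grip_force: 43.2
```

Request:
move_arm(
  moves=[0, 0.04, 0, 0, 0.035, 0, 0.08, 0, 0, 0.035, 0, 0.12, 0, 0, 0.035, 0, 0.16, 0, 0, 0.035, 0, 0.2, 0, 0, 0.035, 0, 0.22, 0, 0, 0.035, 0, 0.228, 0, 0, 0.035, 0, 0.228, 0, 0, 0.035, 0, 0.228, 0, 0, 0.035, 0, 0.228, 0, 0, 0.035],
)

```text
clock: 5.62
tcp_pos: [0.5591, 0.2735, 0.2392]
orientation: [-0.0, 0.031, 1.0, -0.0]
wrist_force: [1.2, -0.5, -1.2]
finger_gap: 0.043
grip_force: 43.2
```

Request:
move_arm(
  moves=[0, 0, -0.04, 0, 0.035, 0, 0, -0.08, 0, 0.035, 0, 0, -0.12, 0, 0.035, 0, 0, -0.16, 0, 0.035, 0, 0, -0.185, 0, 0.035, 0, 0, -0.195, 0, 0.035, 0, 0, -0.198, 0, 0.035, 0, 0, -0.201, 0, 0.035, 0, 0, -0.204, 0, 0.035, 0, 0, -0.204, 0, 0.035, 0, 0, -0.204, 0, 0.035],
)

```text
clock: 6.53
tcp_pos: [0.5602, 0.2753, 0.0371]
orientation: [0.001, 0.03, 1.0, 0.001]
wrist_force: [-0.7, 0.6, -1.3]
finger_gap: 0.0431
grip_force: 43.2
```

Request:
move_arm(
  moves=[0, 0, -0.002, 0, 0.035, 0, 0, -0.002, 0, 0.035, 0, 0, -0.002, 0, 0.035],
)

```text
clock: 6.78
tcp_pos: [0.5604, 0.2755, 0.0353]
orientation: [0.002, 0.03, 1.0, 0.001]
wrist_force: [-0.4, 0.0, 4.4]
finger_gap: 0.0432
grip_force: 43.3
```

Request:
move_arm(
  moves=[0, 0, 0, 0, 0.085, 0, 0, 0, 0, 0.085, 0, 0, 0, 0, 0.085, 0, 0, 0, 0, 0.085, 0, 0, 0, 0, 0.085, 0, 0, 0.04, 0, 0.085, 0, 0, 0.08, 0, 0.085, 0, 0, 0.12, 0, 0.085, 0, 0, 0.16, 0, 0.085, 0, 0, 0.18, 0, 0.085],
)

```text
clock: 7.62
tcp_pos: [0.5606, 0.2755, 0.2189]
orientation: [0.003, 0.03, 1.0, 0.001]
wrist_force: [1.8, 0.5, 0.7]
finger_gap: 0.0848
grip_force: 0.0
```

Request:
move_arm(
  moves=[-0.01, -0.035, 0, 0, 0.085, -0.02, -0.07, 0, 0, 0.085, -0.035, -0.11, 0, 0, 0.085, -0.035, -0.138, 0, 0, 0.085, -0.035, -0.138, 0, 0, 0.085, -0.035, -0.138, -0.03, 0, 0.085, -0.035, -0.138, -0.06, 0, 0.085, -0.035, -0.138, -0.085, 0, 0.085, -0.035, -0.138, -0.097, 0, 0.085, -0.035, -0.138, -0.097, 0, 0.085, -0.035, -0.138, -0.097, 0, 0.085],
)

```text
clock: 8.53
tcp_pos: [0.5235, 0.1371, 0.1158]
orientation: [-0.001, 0.03, 1.0, -0.0]
wrist_force: [0.0, 0.4, 0.2]
finger_gap: 0.0844
grip_force: 0.0
```

Run:
```python
from h import *
w=cam('wrist'); s=cam('scene')
c=lambda q,u,v,ww,h:cv2.resize(q['pixels'][v:v+h,u:u+ww],(399,400))
cv2.imwrite('pics/g.png',np.hstack([cv2.resize(w['pixels'],(399,300)).repeat(1,0) if 0 else cv2.copyMakeBorder(cv2.resize(w['pixels'],(399,300)),0,100,0,0,0),c(s,255,90,160,160)])[...,::-1])
print(env.get_state()['tcp_pos'],env.get_state()['wrist_force'])
```

```text
[0.52498911 0.13721369 0.11748573] [ 0.48384973 -0.2743308   0.20060126]
```

View pics/g.png

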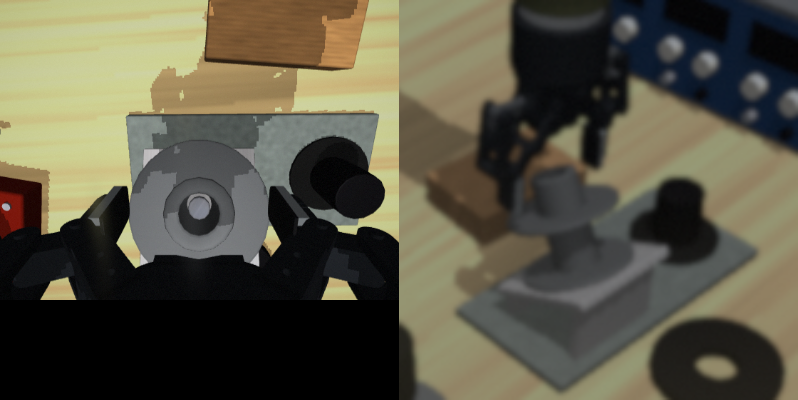

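The wrist view shows the neck centred between the fingers (200,205), and the cap upright on the pad. Closing now.

Request:
move_arm(
  moves=[0, 0, 0.003, 0, 0.085, 0, 0, 0.003, 0, 0.03, 0, 0, 0.003, 0, 0.03, 0, 0, 0.003, 0, 0.03, 0, 0, 0.003, 0, 0.03, 0, 0, 0.003, 0, 0.03, 0, 0, 0.003, 0, 0.03, 0, 0, 0.003, 0, 0.03, 0, 0, 0.003, 0, 0.03],
  newtons=60,
)

```text
clock: 9.38
tcp_pos: [0.5243, 0.137, 0.1201]
orientation: [0.001, 0.03, 1.0, 0.0]
wrist_force: [-2.1, 0.5, 5.7]
finger_gap: 0.0384
grip_force: 60.0
```

Request:
move_arm(
  moves=[-0.004, 0, 0.008, 0, 0.03, -0.008, 0, 0.017, 0, 0.03, -0.012, 0, 0.026, 0, 0.03, -0.016, 0.001, 0.035, 0, 0.03, -0.019, 0.001, 0.042, 0, 0.03, -0.023, 0.001, 0.05, 0, 0.03, -0.023, 0, 0.07, 0, 0.03, -0.055, -0.025, 0.07, 0, 0.03, -0.085, -0.05, 0.07, 0, 0.03, -0.115, -0.07, 0.07, 0, 0.03, -0.139, -0.087, 0.07, 0, 0.03, -0.139, -0.087, 0.07, 0, 0.03],
)

```text
clock: 10.38
tcp_pos: [0.3792, 0.0485, 0.1891]
orientation: [-0.002, 0.031, 1.0, -0.0]
wrist_force: [-0.6, 1.0, -2.2]
finger_gap: 0.0386
grip_force: 61.0
```

Run:
```python
from h import *
s=cam('scene');w=cam('wrist')
cv2.imwrite('pics/l.png',np.hstack([cv2.resize(w['pixels'][:],(399,400)),cv2.resize(s['pixels'][30:250,160:380],(399,400))])[...,::-1])
print(env.get_state()['tcp_pos'],env.get_state()['wrist_force'],env.get_state()['ft_torque'])
```

```text
[0.38412247 0.04953931 0.1899483 ] [ 1.3405154   0.25924135 -1.08755968] [ 0.00908293 -0.02743739  0.00644514]
```

View pics/l.png

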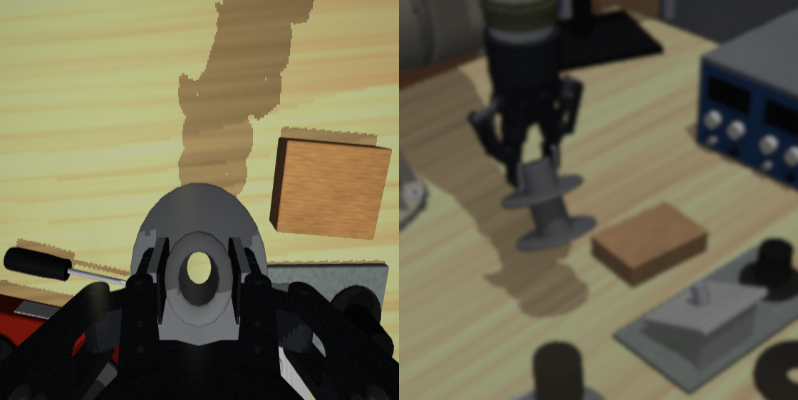

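The spool is held by the neck, still tilted 25°, off the stub and clear of the box. I'm lowering it over free bench.

Request:
move_arm(
  moves=[0, 0, -0.03, 0, 0.03, 0, 0, -0.065, 0, 0.03, 0, 0, -0.09, 0, 0.03, 0, 0, -0.1, 0, 0.03, 0, 0, -0.105, 0, 0.03, 0, 0, -0.105, 0, 0.03],
)

```text
clock: 10.98
tcp_pos: [0.385, 0.0503, 0.0836]
orientation: [-0.001, 0.03, 1.0, 0.0]
wrist_force: [0.1, -0.5, -0.8]
finger_gap: 0.0384
grip_force: 61.0
```

Request:
move_arm(
  moves=[0, 0, -0.002, 0, 0.03, 0, 0, -0.004, 0, 0.03, 0, 0, -0.006, 0, 0.03, 0, 0, -0.008, 0, 0.03, 0, 0, -0.008, 0, 0.03],
  newtons=20,
)

```text
clock: 11.4
tcp_pos: [0.3893, 0.0498, 0.0797]
orientation: [0.004, 0.03, 1.0, 0.0]
wrist_force: [-1.5, 1.5, 19.1]
finger_gap: 0.0384
grip_force: 63.1
```

Request:
move_arm(
  moves=[0, 0, 0.002, 0, 0.05, 0, 0, 0.002, 0, 0.05, 0, 0, 0.002, 0, 0.07, 0, 0, 0.002, 0, 0.085, 0, 0, 0.002, 0, 0.085, 0, 0, 0.02, 0, 0.085, 0, 0, 0.06, 0, 0.085, 0, 0, 0.1, 0, 0.085, -0.03, 0.04, 0.13, 0, 0.085, -0.03, 0.08, 0.13, 0, 0.085, -0.03, 0.12, 0.13, 0, 0.085, -0.03, 0.12, 0.13, 0, 0.085],
)

```text
clock: 12.4
tcp_pos: [0.3548, 0.1742, 0.2075]
orientation: [0.001, 0.028, 1.0, 0.001]
wrist_force: [0.7, -0.5, 0.3]
finger_gap: 0.0849
grip_force: 0.0
```

```bash
cat > v.py <<'E'
from h import *
s=cam('scene');w=cam('top')
cv2.imwrite('pics/v.png',np.hstack([cv2.resize(w['pixels'][210:320,200:310],(399,399)),cv2.resize(s['pixels'][80:250,160:330],(399,399))])[...,::-1])
print(proj(w,[.44,.05,.085]))
E
python3 v.py
```

```text
[[262.7841407  261.32628608]]
```

View pics/v.png

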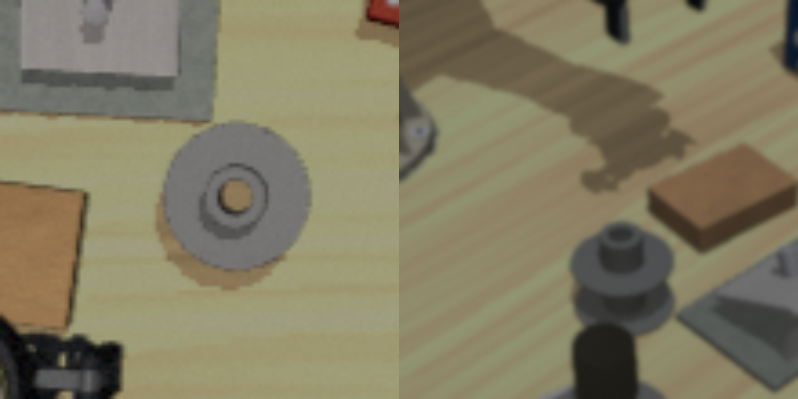

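The spool now stands flat and upright on the bench (bore at crop (236,196)). I'll measure it.

Run:
```python
from h import *
r=cam('top'); print('bore',onz(r,(264.6,263.5),.085))
hsv=cv2.cvtColor(r['pixels'],cv2.COLOR_RGB2HSV); m=(hsv[...,1]<50).astype(np.uint8); M=np.zeros_like(m); M[243:288,243:290]=m[243:288,243:290]
k=max(cv2.findContours(M,0,2)[0],key=cv2.contourArea); Q=np.array([onz(r,p[0],.055)[:2] for p in k],np.float32); print(cv2.minEnclosingCircle(Q),cv2.fitEllipse(Q))
print(env.get_state()['tcp_pos'])
```

```text
bore [0.43505145 0.04585325 0.085     ]
((0.43337884545326233, 0.046215739101171494), 0.048035379499197006) ((0.43396684527397156, 0.046419911086559296), (0.09255149215459824, 0.0937214121222496), 157.3592987060547)
[0.35457575 0.17039149 0.20595197]
```

Request:
move_arm(
  moves=[0.025, -0.035, 0, 0, 0.085, 0.045, -0.07, 0, 0, 0.085, 0.07, -0.1, 0, 0, 0.085, 0.08, -0.1245, 0, 0, 0.085, 0.08, -0.1245, -0.01, 0, 0.085, 0.08, -0.1245, -0.05, 0, 0.085, 0.08, -0.1245, -0.09, 0, 0.085, 0.08, -0.1245, -0.12, 0, 0.085, 0.08, -0.1245, -0.136, 0, 0.085, 0.08, -0.1245, -0.136, 0, 0.085, 0.08, -0.1245, -0.136, 0, 0.085],
)

```text
clock: 13.47
tcp_pos: [0.4333, 0.0446, 0.0694]
orientation: [-0.002, 0.031, 1.0, 0.0]
wrist_force: [0.4, 0.8, 0.7]
finger_gap: 0.0855
grip_force: 0.0
```

```bash
python3 -c "
from h import *
s=env.get_state();print(s['tcp_pos'],s['wrist_force'],s['orientation'])"
```

```text
[0.43334988 0.04461912 0.0693602 ] [0.37304633 0.82545921 0.68387915] [-1.88060700e-03  3.13073139e-02  9.99508036e-01  4.20587066e-05]
```

Request:
move_arm(
  moves=[0.001, 0.001, -0.001, 0, 0.085, 0.001, 0.001, -0.001, 0, 0.03, 0.001, 0.001, -0.001, 0, 0.03, 0.001, 0.001, -0.001, 0, 0.03, 0.001, 0.001, -0.001, 0, 0.03, 0.001, 0.001, -0.001, 0, 0.03, 0.001, 0.001, -0.001, 0, 0.03, 0.001, 0.001, -0.001, 0, 0.03, 0.001, 0.001, -0.001, 0, 0.03],
  newtons=50,
)

```text
clock: 14.22
tcp_pos: [0.4366, 0.0464, 0.0705]
orientation: [0.001, 0.03, 1.0, -0.0]
wrist_force: [-2.1, 0.5, 6.9]
finger_gap: 0.0387
grip_force: 49.5
```

Request:
move_arm(
  moves=[0, 0, 0.03, 0, 0.03, 0, 0, 0.07, 0, 0.03, 0, 0, 0.11, 0, 0.03, 0, 0, 0.15, 0, 0.03, 0, -0.01, 0.172, 0, 0.03, 0, -0.05, 0.172, 0, 0.03, 0, -0.09, 0.172, 0, 0.03, 0, -0.13, 0.172, 0, 0.03, 0, -0.17, 0.172, 0, 0.03, 0, -0.21, 0.172, 0, 0.03, 0.01, -0.25, 0.172, 0, 0.03, 0.02, -0.28, 0.172, 0, 0.03],
)

```text
clock: 15.22
tcp_pos: [0.4556, -0.2365, 0.2415]
orientation: [0.0, 0.031, 1.0, -0.0]
wrist_force: [0.8, -0.2, -1.2]
finger_gap: 0.0385
grip_force: 51.2
```

Request:
move_arm(
  moves=[0.02, -0.02, 0, 0, 0.03, 0.05, -0.029, 0, 0, 0.03, 0.08, -0.029, 0, 0, 0.03, 0.1, -0.029, 0, 0, 0.03, 0.11, -0.029, 0, 0, 0.03, 0.11, -0.029, 0, 0, 0.03, 0.11, -0.029, 0, 0, 0.03, 0.11, -0.029, 0, 0, 0.03],
)

```text
clock: 15.88
tcp_pos: [0.5652, -0.2622, 0.2411]
orientation: [-0.001, 0.03, 1.0, 0.0]
wrist_force: [0.2, 0.6, -2.5]
finger_gap: 0.0392
grip_force: 51.2
```

```bash
cat > w.py <<'E'
from h import *
st=env.get_state(); print(st['tcp_pos'],st['wrist_force'],st['ft_torque'])
s=cam('scene');w=cam('wrist'); print('wrist C',w['C'],proj(w,[.567,-.263,.154]),proj(w,[.567,-.263,.25]))
cv2.imwrite('pics/w.png',np.hstack([cv2.resize(w['pixels'][140:420,140:420],(399,399)),cv2.resize(s['pixels'][170:370,90:290],(399,399))])[...,::-1])
E
python3 w.py
```

```text
[ 0.56523706 -0.26222656  0.24109086] [ 0.16097528  0.60628885 -2.47951353] [0.01660787 0.00824831 0.0130663 ]
wrist C [ 0.49792147 -0.25751787  0.37695405] [[276.3753045  218.09386857]] [[275.27367824 284.98386341]]
```

View pics/w.png

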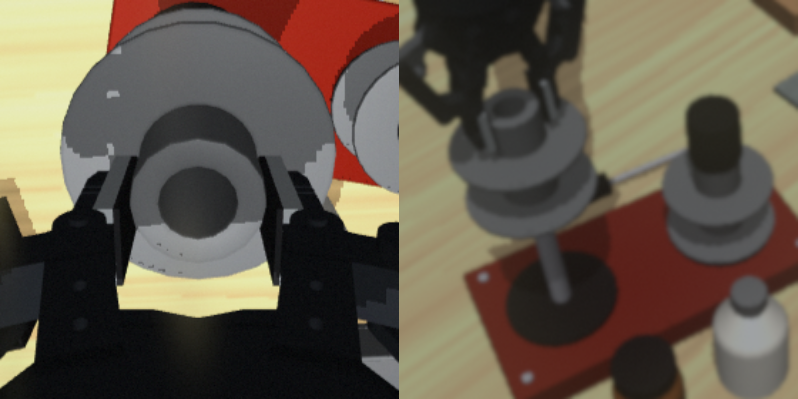

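The wrist view shows the neck top centred at crop (199,202). The scene view shows the spool level just above the spindle.

Run:
```python
from h import *
w=cam('wrist'); print('bore',onz(w,(279.1,281.3),.256)); print(env.get_state()['tcp_pos'])
a=cam('top'); g=cv2.cvtColor(a['pixels'],cv2.COLOR_RGB2GRAY)
# flange in scene view: left/right extremes not reliable; neck bore in scene
b=cam('scene'); f=lambda p:np.array([90,170])+np.array(p)*200/399-.5
print('bore scene',onz(b,f((516-399,106)),.256))
```

```text
bore [ 0.56230752 -0.26118827  0.256     ]
[ 0.56522455 -0.26246723  0.24169029]
bore scene [ 0.56308799 -0.25847893  0.256     ]
```

Request:
move_arm(
  moves=[0.002, -0.002, 0, 0, 0.03, 0.004, -0.002, 0, 0, 0.03, 0.004, -0.002, -0.005, 0, 0.03, 0.004, -0.002, -0.01, 0, 0.03, 0.004, -0.002, -0.015, 0, 0.03, 0.004, -0.002, -0.02, 0, 0.03, 0.004, -0.002, -0.025, 0, 0.03, 0.004, -0.002, -0.03, 0, 0.03, 0.004, -0.002, -0.035, 0, 0.03, 0.004, -0.002, -0.035, 0, 0.03],
)

```text
clock: 16.97
tcp_pos: [0.5695, -0.2642, 0.2048]
orientation: [-0.001, 0.03, 1.0, 0.001]
wrist_force: [-1.0, 0.8, -3.2]
finger_gap: 0.0386
grip_force: 51.1
```

Request:
move_arm(
  moves=[0, 0, -0.008, 0, 0.03, 0, 0, -0.016, 0, 0.03, 0, 0, -0.024, 0, 0.03, 0, 0, -0.032, 0, 0.03, 0, 0, -0.04, 0, 0.03, 0, 0, -0.048, 0, 0.03, 0, 0, -0.056, 0, 0.03, 0, 0, -0.064, 0, 0.03, 0, 0, -0.072, 0, 0.03, 0, 0, -0.08, 0, 0.03, 0, 0, -0.083, 0, 0.03, 0, 0, -0.083, 0, 0.03],
)

```text
clock: 17.97
tcp_pos: [0.5694, -0.2642, 0.1221]
orientation: [-0.001, 0.03, 1.0, 0.001]
wrist_force: [-0.4, 0.0, -1.9]
finger_gap: 0.0387
grip_force: 51.1
```

Request:
move_arm(
  moves=[0, 0, -0.002, 0, 0.03, 0, 0, -0.004, 0, 0.03, 0, 0, -0.006, 0, 0.03, 0, 0, -0.007, 0, 0.03, 0, 0, -0.007, 0, 0.03],
)

```text
clock: 18.38
tcp_pos: [0.57, -0.2645, 0.1162]
orientation: [-0.0, 0.03, 1.0, 0.0]
wrist_force: [0.1, 0.4, -1.3]
finger_gap: 0.0388
grip_force: 51.2
```

Request:
move_arm(
  moves=[0, 0, -0.001, 0, 0.03, 0, 0, -0.002, 0, 0.03, 0, 0, -0.003, 0, 0.03, 0, 0, -0.003, 0, 0.03],
)

```text
clock: 18.72
tcp_pos: [0.5701, -0.2647, 0.1146]
orientation: [0.0, 0.03, 1.0, -0.0]
wrist_force: [-3.1, 0.9, 4.3]
finger_gap: 0.0393
grip_force: 51.8
```

Request:
move_arm(
  moves=[0, 0, 0, 0, 0.085, 0, 0, 0, 0, 0.085, 0, 0, 0, 0, 0.085, 0, 0, 0, 0, 0.085, 0, 0, 0, 0, 0.085, 0, 0, 0.03, 0, 0.085, 0, 0, 0.07, 0, 0.085, 0, 0, 0.11, 0, 0.085, 0, 0, 0.125, 0, 0.085, -0.01, 0.04, 0.125, 0, 0.085, -0.01, 0.08, 0.125, 0, 0.085, -0.01, 0.12, 0.125, 0, 0.085],
)

```text
clock: 19.72
tcp_pos: [0.5598, -0.1441, 0.2388]
orientation: [0.001, 0.032, 0.999, -0.0]
wrist_force: [1.0, 0.3, 0.0]
finger_gap: 0.085
grip_force: 0.0
```

Request:
move_arm(
  moves=[0, 0.04, 0, 0, 0.085, 0, 0.08, 0, 0, 0.085, 0, 0.12, 0, 0, 0.085, 0, 0.16, 0, 0, 0.085, 0, 0.2, 0, 0, 0.085, 0, 0.24, 0, 0, 0.085, 0, 0.28, 0, 0, 0.085, 0, 0.32, 0, 0, 0.085, 0, 0.36, 0, 0, 0.085, 0, 0.4, 0, 0, 0.085, 0, 0.42, 0, 0, 0.085, 0, 0.42, 0, 0, 0.085],
)

```text
clock: 20.72
tcp_pos: [0.5593, 0.2799, 0.2378]
orientation: [-0.0, 0.028, 1.0, 0.001]
wrist_force: [-0.1, -0.3, 0.5]
finger_gap: 0.0848
grip_force: 0.0
```

Run:
```python
from h import *
print(env.get_state()['tcp_pos'])
b=cam('scene'); a=cam('top'); h=cv2.cvtColor(b['pixels'],cv2.COLOR_RGB2HSV)
B=[.5669,-.2631]
# spool on B check: grey flange (top at z=.099) in top view
h=cv2.cvtColor(a['pixels'],cv2.COLOR_RGB2HSV); m=((h[...,1]<60)&(h[...,2]>50)).astype(np.uint8); c=proj(a,[B[0],B[1],.099])[0].astype(int); M=np.zeros_like(m)
s=np.s_[c[1]-26:c[1]+27,c[0]-26:c[0]+27]; M[s]=m[s]; k=max(cv2.findContours(M,0,2)[0],key=cv2.contourArea)
for z in(.099,): 
    Q=np.array([onz(a,p[0],z)[:2] for p in k],np.float32); print('flange',z,cv2.minEnclosingCircle(Q),cv2.fitEllipse(Q))
```

```text
[0.55929248 0.27993428 0.23776122]
flange 0.099 ((0.5648695826530457, -0.25855401158332825), 0.05244239419698715) ((0.565119743347168, -0.2587823271751404), (0.09292903542518616, 0.10471217334270477), 20.17031478881836)
```

Request:
move_arm(
  moves=[0.001, -0.0045, -0.02, 0, 0.085, 0.001, -0.0045, -0.06, 0, 0.085, 0.001, -0.0045, -0.1, 0, 0.085, 0.001, -0.0045, -0.14, 0, 0.085, 0.001, -0.0045, -0.175, 0, 0.085, 0.001, -0.0045, -0.195, 0, 0.085, 0.001, -0.0045, -0.202, 0, 0.085, 0.001, -0.0045, -0.202, 0, 0.085],
)

```text
clock: 21.48
tcp_pos: [0.5597, 0.2689, 0.0344]
orientation: [-0.002, 0.031, 1.0, -0.001]
wrist_force: [-0.2, -0.2, -0.4]
finger_gap: 0.0849
grip_force: 0.0
```

Request:
move_arm(
  moves=[0, 0, 0, 0, 0.035, 0, 0, 0, 0, 0.035, 0, 0, 0, 0, 0.035, 0, 0, 0, 0, 0.035, 0, 0, 0, 0, 0.035, 0, 0, 0, 0, 0.035, 0, 0, 0, 0, 0.035, 0, 0, 0, 0, 0.035],
  newtons=40,
)

```text
clock: 22.15
tcp_pos: [0.5628, 0.2715, 0.0388]
orientation: [0.002, 0.03, 1.0, 0.001]
wrist_force: [-0.0, -0.6, 7.2]
finger_gap: 0.0426
grip_force: 40.5
```

Request:
move_arm(
  moves=[0, 0, 0.03, 0, 0.035, 0, 0, 0.07, 0, 0.035, 0, 0, 0.11, 0, 0.035, 0, 0, 0.15, 0, 0.035, 0, 0, 0.19, 0, 0.035, 0, -0.01, 0.2, 0, 0.035, 0, -0.05, 0.2, 0, 0.035, 0, -0.09, 0.2, 0, 0.035, 0, -0.13, 0.2, 0, 0.035, 0, -0.17, 0.2, 0, 0.035, 0, -0.21, 0.2, 0, 0.035, 0, -0.25, 0.2, 0, 0.035],
)

```text
clock: 23.15
tcp_pos: [0.5605, 0.0192, 0.2366]
orientation: [0.0, 0.03, 1.0, -0.0]
wrist_force: [0.5, 0.1, -0.4]
finger_gap: 0.0427
grip_force: 41.1
```

Request:
move_arm(
  moves=[0, -0.04, 0, 0, 0.035, 0.004, -0.08, 0, 0, 0.035, 0.004, -0.12, 0, 0, 0.035, 0.004, -0.16, 0, 0, 0.035, 0.004, -0.2, 0, 0, 0.035, 0.004, -0.24, 0, 0, 0.035, 0.004, -0.27, 0, 0, 0.035, 0.004, -0.284, 0, 0, 0.035, 0.004, -0.284, 0, 0, 0.035, 0.004, -0.284, 0, 0, 0.035, 0.004, -0.284, 0, 0, 0.035],
)

```text
clock: 24.07
tcp_pos: [0.5649, -0.2618, 0.2363]
orientation: [-0.0, 0.03, 1.0, 0.0]
wrist_force: [-0.2, 0.0, -1.0]
finger_gap: 0.0433
grip_force: 41.2
```

Run:
```python
from h import *
print(env.get_state()['tcp_pos'])
w=cam('wrist'); b=cam('scene'); T=env.get_state()['tcp_pos']
# cap in wrist view: dark round top between fingers; print saturation/grey rows around expected centre
top=[T[0],T[1],T[2]+.029]; c=proj(w,top)[0]; print('expected cap-top px',c)
g=cv2.cvtColor(w['pixels'],cv2.COLOR_RGB2GRAY); v,u=int(c[1]),int(c[0])
for d in(-20,-10,0): print(g[v+d,u-90:u+91:5])
print('col',g[v-110:v+100:5,u])
c=proj(b,top)[0]; gb=cv2.cvtColor(b['pixels'],cv2.COLOR_RGB2GRAY); u,v=int(c[0]),int(c[1]); print('scene',c); print(gb[v-20:v+50:2,u])
for z in(15,25): print(gb[v+z,u-40:u+41:2])
```

```text
[ 0.56485681 -0.26181223  0.23629454]
expected cap-top px [277.8152718  308.70993924]
[ 17  17  12  98 158 124  15   8  19  16  18  20  21  24  27  32  29  26
  23  25  22  16  15  18  22  17  17  16  16  16  11  33 159 161  17  16
  15]
[30 24 15 13 15 15 32 14 16 17 15 19 22 26 29 29 31 30 28 23 21 18 17 21
 15 19 16 15 19 18 12 32 12 15 19 13 28]
[12 15 15 13 17 11 30 13 14 18 16 16 20 23 30 36 34 32 32 29 23 17 19 18
 16 18 15 16 21 15 10 32 10 12 14 18 13]
col [ 81  83  26  27  27  28  24  23  24  30  31  29  29  29  27  27  25  24
  23  28  28  29  32  33  45  46  46  44  50  47 217 224 225  41  35  33
  30  28  26  22  19  18]
scene [145.73991006 219.27096837]
[ 40  84  96  99  98  73  28  24  24  24  26  26  29  30  30  29  28  28
  29  28  28  29  28  30  31  29  30  32  67  97 101 104 105 104 103]
[143 134  98  64  66  99 133 137  78  35  33  32  47  68  69  44  29  28
  28  27  27  27  28  28  28  27  28  26  27  30  69 101 106 104 100  97
  99 100 101 102 105]
[148 145 144 143 145 147 145 145 145 142 117  67  38  38  62  73  60  34
  30  29  29  29  27  28  28  28  27  28  29  28  42  86 100  99  98 100
 103 105 106 106 107]
```

Run:
```python
from h import *
T=np.array([.565,-.262,.2363]); w=cam('wrist'); b=cam('scene'); t=np.linspace(0,6.283,200)
C=lambda z,x=0,y=0:[[T[0]+x+.0222*np.cos(a),T[1]+y+.0222*np.sin(a),z] for a in t]
for off in(.021,.025):
    bot=proj(b,C(T[2]-off)); top=proj(b,C(T[2]-off+.05)); al=np.r_[bot,top]
    print('off',off,'scene v at col145: top',top[abs(top[:,0]-145)<1][:,1].min(),'bot',bot[abs(bot[:,0]-145)<1][:,1].max(),'right u at v234,244',[al[abs(al[:,1]-v)<2][:,0].max() for v in(234,244)])
    tw=proj(w,C(T[2]-off+.05)); bw=proj(w,C(T[2]-off)); print('wrist top v',tw[:,1].min(),tw[:,1].max(),'bot v',bw[:,1].min(),bw[:,1].max())
gb=cv2.cvtColor(b['pixels'],cv2.COLOR_RGB2GRAY); print(gb[205:215,145],gb[248:262,145]); print('right',gb[234,158:172],gb[244,158:172])
g=cv2.cvtColor(w['pixels'],cv2.COLOR_RGB2GRAY); print('w',list(zip(range(190,370,3),w['pixels'][190:370:3,277].tolist())))
```

```text
off 0.021 scene v at col145: top 208.67405579735524 bot 256.86481504419805 right u at v234,244 [np.float64(163.7687041204204), np.float64(168.5976765920186)]
wrist top v 250.795347769656 358.17328174614005 bot v 210.9954237569761 291.5544008787652
off 0.025 scene v at col145: top 210.97554498984726 bot 258.72701189508115 right u at v234,244 [np.float64(150.33274882724493), np.float64(169.08304459575976)]
wrist top v 246.42449102560653 351.03845874397183 bot v 208.80296167911789 287.77385146073016
[100 100  98  91  73  47  28  24  25  25] [ 30  29  30  30  30  32  44  68  88  97 101 102 103 104]
right [ 28  26  27  27  27  29  40  67  90 102 105 106 105 104] [ 28  27  28  27  28  27  30  39  62  85  96 100 100  99]
w [(190, [118, 119, 122]), (193, [174, 174, 178]), (196, [93, 94, 95]), (199, [80, 80, 85]), (202, [80, 81, 85]), (205, [83, 81, 85]), (208, [27, 25, 25]), (211, [26, 24, 25]), (214, [29, 27, 27]), (217, [30, 28, 27]), (220, [25, 23, 21]), (223, [29, 27, 25]), (226, [29, 29, 28]), (229, [23, 24, 21]), (232, [27, 28, 25]), (235, [26, 25, 25]), (238, [27, 25, 23]), (241, [24,
[... 210 characters left out ...]
 25, 26]), (274, [25, 26, 25]), (277, [29, 27, 25]), (280, [25, 24, 23]), (283, [27, 24, 26]), (286, [25, 24, 20]), (289, [27, 27, 24]), (292, [27, 25, 23]), (295, [31, 28, 26]), (298, [30, 28, 27]), (301, [31, 28, 28]), (304, [32, 30, 26]), (307, [36, 35, 30]), (310, [30, 28, 23]), (313, [37, 37, 30]), (316, [45, 43, 39]), (319, [47, 47, 40]), (322, [47, 45, 39]), (325, [47, 43, 38]), (328, [51, 50, 44]), (331, [50, 49, 41]), (334, [48, 46, 39]), (337, [50, 48, 40]), (340, [47, 45, 35]), (343, [50, 48, 38]), (346, [234, 225, 159]), (349, [234, 216, 152]), (352, [235, 229, 167]), (355, [235, 231, 170]), (358, [234, 230, 167]), (361, [234, 228, 164]), (364, [38, 38, 30]), (367, [37, 39, 28])]
```

Request:
move_arm(
  moves=[0.004, -0.001, -0.01, 0, 0.035, 0.004, -0.001, -0.03, 0, 0.035, 0.004, -0.001, -0.045, 0, 0.035, 0.004, -0.001, -0.05, 0, 0.035, 0.004, -0.001, -0.056, 0, 0.035, 0.004, -0.001, -0.062, 0, 0.035, 0.004, -0.001, -0.068, 0, 0.035, 0.004, -0.001, -0.074, 0, 0.035, 0.004, -0.001, -0.076, 0, 0.035, 0.004, -0.001, -0.076, 0, 0.035],
)

```text
clock: 25.1
tcp_pos: [0.5688, -0.264, 0.1598]
orientation: [-0.0, 0.03, 1.0, 0.0]
wrist_force: [0.1, 0.5, -1.3]
finger_gap: 0.0431
grip_force: 41.2
```

Request:
move_arm(
  moves=[0, 0, -0.001, 0, 0.035, 0, 0, -0.002, 0, 0.035, 0, 0, -0.003, 0, 0.035, 0, 0, -0.004, 0, 0.035, 0, 0, -0.004, 0, 0.035],
)

```text
clock: 25.52
tcp_pos: [0.569, -0.2641, 0.1563]
orientation: [0.0, 0.03, 1.0, 0.0]
wrist_force: [0.4, 0.1, -0.6]
finger_gap: 0.0429
grip_force: 41.2
```

Request:
move_arm(
  moves=[0, 0, -0.001, 0, 0.035, 0, 0, -0.002, 0, 0.035, 0, 0, -0.003, 0, 0.035, 0, 0, -0.003, 0, 0.035],
)

```text
clock: 25.85
tcp_pos: [0.569, -0.2641, 0.1538]
orientation: [0.0, 0.03, 1.0, -0.0]
wrist_force: [-1.0, 0.5, 2.8]
finger_gap: 0.0428
grip_force: 41.4
```

Request:
move_arm(
  moves=[0, 0, -0.001, 0, 0.035, 0, 0, -0.001, 0, 0.035, 0, 0, -0.001, 0, 0.085, 0, 0, -0.001, 0, 0.085, 0, 0, -0.001, 0, 0.085, 0, 0, -0.001, 0, 0.085, 0, 0, -0.001, 0, 0.085, 0, 0, 0.03, 0, 0.085, 0, 0, 0.07, 0, 0.085, 0, 0, 0.1, 0, 0.085, -0.04, 0, 0.1, 0, 0.085, -0.08, 0, 0.1, 0, 0.085],
)

```text
clock: 26.85
tcp_pos: [0.4916, -0.2658, 0.2558]
orientation: [0.003, 0.029, 1.0, -0.002]
wrist_force: [-1.3, -0.3, -1.1]
finger_gap: 0.0847
grip_force: 0.0
```

Request:
move_arm(
  moves=[-0.04, 0.03, 0, 0, 0.085, -0.08, 0.06, 0, 0, 0.085, -0.1, 0.1, 0, 0, 0.085, -0.1, 0.14, 0, 0, 0.085, -0.1, 0.16, 0, 0, 0.085, -0.1, 0.16, 0, 0, 0.085, -0.1, 0.16, 0, 0, 0.085],
)

```text
clock: 27.43
tcp_pos: [0.3887, -0.1026, 0.2538]
orientation: [0.001, 0.029, 1.0, -0.0]
wrist_force: [0.4, -0.7, -0.1]
finger_gap: 0.085
grip_force: 0.0
```

Run:
```python
from h import *
print(env.get_state()['tcp_pos'],env.get_state()['wrist_force'])
B=[.5669,-.2631]; t=np.linspace(0,6.283,60)
for n in('top','scene'):
    r=cam(n); im=r['pixels'].astype(int); g=im.mean(2); 
    # expected cap silhouette vs dark mask
    p=np.vstack([proj(r,[[B[0]+.0222*np.cos(a),B[1]+.0222*np.sin(a),z] for a in t]) for z in(.129,.179)])
    M=np.zeros(g.shape,np.uint8); cv2.fillPoly(M,[cv2.convexHull(np.round(p).astype(np.int32))],1)
    D=(g<48).astype(np.uint8); x,y=p.mean(0).astype(int); W=np.zeros_like(D); W[y-40:y+40,x-40:x+40]=D[y-40:y+40,x-40:x+40]
    k,l,s,c=cv2.connectedComponentsWithStats(W); i=l[y,x]; print(n,'expected bbox',p.min(0),p.max(0),'dark comp',s[i],'iou',((l==i)&(M>0)).sum()/((l==i)|(M>0)).sum())
    F=np.vstack([proj(r,[[B[0]+.048*np.cos(a),B[1]+.048*np.sin(a),z] for a in t]) for z in(.044,.049,.094,.099)]); h=cv2.cvtColor(r['pixels'],cv2.COLOR_RGB2HSV)
    G=((h[...,1]<45)&(g>48)).astype(np.uint8); o=np.zeros_like(G); o[int(F[:,1].min())-4:int(F[:,1].max())+5,int(F[:,0].min())-4:int(F[:,0].max())+5]=1; G*=o
    ys,xs=np.nonzero(G); print('  spool expected',F.min(0),F.max(0),'grey',np.percentile(xs,[.3,99.7]),np.percentile(ys,[.3,99.7]))
```

```text
[ 0.38870863 -0.10260476  0.2537755 ] [ 0.37164634 -0.73115866 -0.08754844]
top expected bbox [393.31795505 190.80412119] [420.25378123 213.64503924] dark comp [392 192  28  22 472] iou 0.8441558441558441
  spool expected [373.76542256 184.19522408] [420.74935158 227.2558301 ] grey [375.102 420.   ] [185. 226.]
scene expected bbox [141.98537831 252.35203723] [178.39960032 296.96105816] dark comp [ 143  254   53   49 1424] iou 0.7234443746071653
  spool expected [135.87027402 273.71201072] [202.12038902 343.26899595] grey [133. 199.] [276. 341.]
```

```bash
python3 -c "
from workcell import env
print(env.hand_in())"
```

```text
the job is handed in; nothing more can be done
None
```

The spool is seated on the free (-y) spindle with the cap back on top of its neck. Final camera measurements match both poses and the job is handed in at about 27.5 s of the 72 s, with no verdict shown; I did not re-measure the loaded spool or the bystanders.

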